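# Clamp the bead rack with the eccentric knob

## Task

The front bead rack of the acacia stand has been left part-way out along its groove. Slide it gently along until it is fully home against the end stop, then turn the eccentric knob clockwise until its off-centre lobe bears firmly on the rack (about 12 newtons, without crushing it), and let go with the rack upright, home and clamped. Leave the rear rack and the other things of the stall alone.

Things in the scene. Friction and masses are not known exactly. Their poses are not given: they have to be found in the camera images.
- stand: Fixed acacia stand, base board 150 (x) by 240 (y) mm, 15 mm thick. Origin on the work surface, mid-length; x runs across the grooves from the knob side to the far side, y along them, z up. In it the knob axis is at x 0, y -20 mm; the front rack at about x 22 mm, home when its centre is at y 0; a low lip, 29 mm up, lies on its knob side; the rear groove is at x 86 mm.
- stop_face (a point): Middle of the end stop's face, on the stand at x 22, y -90 mm, 45 mm above the work surface. The stop is a fixed wooden block, 30 mm wide, its top 75 mm up, across the -y end of the front groove; the rack's -y end must rest against this face. Axes as the stand's.
- groove_mid (a point): Fixed point of the stand in the front groove abreast of the knob axis (x 22, y -20 mm, 45 mm up). Beyond it, on the rack's far side, a wooden jaw, its top 71 mm up, carries a cork pad 80 mm long, 46 high on springs: it yields 1 mm per 4 N, at most 8.5 mm. The jaw's setting differs by up to 3 mm either way, so the knob angle at which the pad starts to push back (1.1 to 1.65 rad) must be felt.
- front_rack: Loose slim green bead rack (small abacus): 14 mm thick (x), 180 long (y), 60 high (z), about 0.15 kg, standing on its long edge in the front groove, axes along the stand's; its top is 75 mm above the work surface. Origin mid-underside. Starts 30 to 60 mm towards +y from home. It bears at most 24 N from the lobe and 60 N against the stop.
- front_rack_end (a point): Middle of the front rack's free end face (the +y end, a solid bar 14 mm wide and 60 mm high), 90 mm from the rack's centre, half-way up; pushing here along the stand's -y slides the rack home. Moves with the rack, axes as the rack's.
- knob_grip (a point): On the knob's vertical axis, in the middle of its dark wooden bar grip, 100 mm above the work surface. The bar is 46 mm long, 12 thick, 28 high (84 to 112 mm up). The frame turns with the knob: z up, x along the bar, the lobe to -x (brass dot on top). Below it is a brass disc of 22 mm radius, its centre 12 mm off the axis, 38 to 52 mm up.
- rear_rack: Loose second bead rack, same as the front one, standing in the rear groove; to be left alone. Origin at the middle of its underside.
- cam (a joint): Knob angle, rad, growing clockwise seen from above. 0: lobe straight away from the rack; 3.1 (end of travel): lobe at the rack. Starts at 0.45 to 0.75; stays where left. It turns free with 0.16 N m, even after the lobe has touched the rack and moves it across; once the rack meets the cork pad, the torque rises by about 0.03 N m per newton of pressure (12 N: 0.3 to 0.4 N m above free).
- money_box: Red clay money box, bystander, 104 mm wide, 97 mm high, origin below its middle.
- cash_tin: Aluminium cash tin, bystander, 110 by 160 mm, 80 mm high with its handle, origin below its middle.
- bell: Chrome desk bell, bystander, 68 mm wide, 45 mm high, just in front of the stand, origin below its middle.
- comb: Dark cow-horn comb, bystander, 50 by 150 mm, 6 mm thick, lying just behind the stand, origin below its middle.
- bead_bowl: Dark wooden bowl, bystander, 100 mm wide, 40 mm high, origin below its middle.
- varnish_jar: Amber glass jar, bystander, 60 mm wide, 80 mm high, origin below its middle.
- screwdriver: Screwdriver lying down, bystander, 170 mm long.
Not all that is in view belongs to the job. Leave any orange or pink look-alike of the front_rack alone.

How it is judged:
On the way, in this order (a step that is already met when the one before it is completed fails the run):
1. the front rack is slid home against the end stop (y of front_rack in the frame of stand below 0.0025 m and z of front_rack in the frame of stand below 0.018 m), for 0.2 s.
2. the lobe bears on the rack with at least 7 N (contact force between cam and front_rack above 7 N), for 0.2 s.
At the end, for the whole second after the job is handed in: The front rack stands upright (within 3.4 degrees) on the floor of its groove, in line with it, within 3 mm of the end stop and at rest, and the lobe bears on it with 7 to 17 N, the hand off everything (y of front_rack in the frame of stand below 0.003 m and z of front_rack in the frame of stand below 0.018 m and angle between front_rack's own z axis and vertical below 0.06 rad and angle between the y axis of front_rack and the y axis of stand, either way round below 0.06 rad and contact force between cam and front_rack between 7 and 17 N and linear speed of front_rack below 0.01 m/s); the robot touches nothing.
It fails at once if the lobe presses the rack with more than 24 N (contact force between cam and front_rack above 24 N).
It fails at once if the rack is rammed: more than 60 N between it and the stand (contact force between stand and front_rack above 60 N).
It fails at once if the rear rack is disturbed (15 mm) (distance of rear_rack from where it was at the start of the episode above 0.015 m).
It fails at once if a bystander is moved more than 20 mm (distance of any of money_box, cash_tin, bell, comb, bead_bowl, varnish_jar, screwdriver from where it was at the start of the episode above 0.02 m).
It also fails if it takes over 72 s, if anything falls off the work surface, if the arm or the gripper's body presses on something with over 40 N, if the wrist force passes 120 N, or if a joint passes its speed limit or range.

## Robot

A 7-joint arm with a two-finger parallel gripper is mounted at the origin on the work surface. World frame = base frame: x ahead of the robot, y to its left, z up, the work surface at z = 0. Lengths are in m, angles in rad, forces in N, time in s.
With the tool pointing down it reaches from about 0.4 to 0.85 m from the base axis. Payload 4.4 kg.
Tool frame: the origin (TCP) lies on the front face of the gripper's body, between the roots of the fingers; the fingertips stand 97 mm ahead of it and the grasp point (between the pads) lies 78 mm ahead of it; z points along the fingers, y is the direction in which the jaws open and shut (so a half turn about z gives the same grasp; the last joint's range is limited). The gripper opens to 94 mm and grips with 3 to 60 N. Pads are 16 mm wide; open, the fingers measure 119 mm over their backs; the gripper's body (75 mm by 177 mm) begins 78 mm behind the grasp point.
Start: joints at [1.276, 0.628, 0.038, 1.517, -0.027, 0.996, -0.02], TCP at [0.147, -0.633, 0.303] pointing down, gripper open.
Joint ranges: [-3.06, 3.06], [-0.37, 2.12], [-1.25, 1.32], [0.18, 2.47], [-1.1, 4.24], [0.23, 1.98], [-2.94, 2.94]. Speed limits (rad/s): [2.57, 2.57, 3.14, 3.14, 3.14, 3.14, 3.14].

## Interface

Orientations are given as a unit quaternion [w, x, y, z].
In Python, from cell import manip gives the robot as it stands.
- The arm moves only by the tool move_arm, never from a script. Its argument "targets" is one flat list of numbers, 7 for each row, row after row: the closure, from -1 (fully open) to 1 (shut), then the shift along the world's x, y, z in mm, then the turn, a rotation vector about the world's x, y, z in rad. In form: [hand, dx, dy, dz, ax, ay, az, hand, dx, dy, dz, ax, ay, az, ...]. A call has 1 to 8 rows; each row is the pose to reach, as a shift and turn from the pose measured when the call began; what a row does not reach only later rows make up. A row lasts 1/8 s, in which the tool goes at most 62.5 mm and 10.7 degrees, less where a joint would pass 70% of its speed; a pose out of reach is approached as far as the arm can. A call with a gripper value outside its range is refused whole. The fingers move at their own pace and stop on an object; "force" is the grip in N (left out, the last holds). Time passes only in rows, so rows that repeat a pose let the fingers close. It gives the time, the measured TCP pose, the force and the opening at its end, in the units of the state.
- manip.read_state(): the state, without advancing time (a new reading comes with each control period).
- manip.grab_frame(name): name is "side" or "top"; returns a dict with "pixels" (420x560x3 uint8, red, green, blue), "z_map" (420x560 float32, m along the optical axis (not along the pixel's ray), 0 where there is no reading), "fx", "fy", "cx", "cy" (pixels), "xyz" and "orientation" of the camera in the world. Camera axes: x right, y up, looking along -z (the intrinsics and any distortion apply to the point x, -y, -z); pixel columns grow to the right and rows downward; lengths in m; the calibration is good to about 2 mm. A picture is of the moment at which its call begins.
- manip.job_done(): hands the job in, once; it reports no verdict.
Trained networks look in the newest picture that a camera, given by its name, has taken for a name from the list of things; names that differ only in an ending like _2 or _b are one class to them, and where a whole thing is asked for, a point or a joint stands for the part that bears it (a point fixed in the world has none). Each returns a list of dicts, best first, with "p" (0 to 1); they miss things now and then, are a little off and sometimes report something else, mostly with a low value. They report only what shows in the picture. A call takes as long as a camera call. They do not tell look-alikes from the thing itself.
- manip.spot_in(camera, target): "at" ([column, row] in pixels, amid what is visible of it).
The state is a dict: "clock": time; "joint_positions": joint angles; "joint_velocities": joint speeds; "joint_torque": joint torques, N m; "position": TCP position; "ee_rot": TCP orientation; "wrist_force": force on the tool from outside, world axes, zero at the start; "torque": the same for the moment, N m; "width": finger opening in m.
Only numpy, scipy, OpenCV 4.12 (cv2) and the standard library are available. Lean on these libraries where they do the work, as an engineer would, in place of code of your own. Each camera call takes 0.05 s, during which the arm holds its last target.

## Working session

There is one attempt and no reset: what is moved stays moved. The work goes in short steps, Python scripts to look and compute and a tool call to move; the robot and the scene stay as the last step left them, time stands still between calls to the robot, and variables do not carry over. Pictures are saved under pics/ and viewed, and the job is handed in when it is done.

Besides the shell and the picture viewer there is one more tool, called after "Emit:" by a JSON object that holds its "op" and its "data", one argument or row to a line. move_arm: Moves the arm, as the interface text tells. Its arguments: {"type":"object","properties":{"targets":{"type":"array"},"force":{"type":"number"}},"required":["targets"]}

```bash
ls; mkdir -p pics; cat > h.py <<'E'
import numpy as np, cv2
from cell import manip
from scipy.spatial.transform import Rotation as R
def rot(q): return R.from_quat([q[1],q[2],q[3],q[0]]).as_matrix()
def cloud(f):
    z=f["z_map"]; h,w=z.shape
    u,v=np.meshgrid(np.arange(w),np.arange(h))
    P=np.stack([(u-f["cx"])/f["fx"]*z,-(v-f["cy"])/f["fy"]*z,-z],-1)
    return P@rot(f["orientation"]).T+np.array(f["xyz"])
def proj(f,p):
    c=(np.atleast_2d(p)-np.array(f["xyz"]))@rot(f["orientation"])
    return np.stack([f["cx"]+f["fx"]*c[:,0]/-c[:,2], f["cy"]-f["fy"]*c[:,1]/-c[:,2]],-1)
def save(n,im): cv2.imwrite("pics/"+n,cv2.cvtColor(im,cv2.COLOR_RGB2BGR))
E
python3 - <<'E'
from h import *
s=manip.read_state(); print(s)
for n in ["side","top"]:
    f=manip.grab_frame(n); save(n+"0.png",f["pixels"]); print(n,{k:v for k,v in f.items() if k not in("pixels","z_map")})
    P=cloud(f); np.savez(n+"0.npz",P=P,im=f["pixels"],z=f["z_map"])
    for t in ["stand","front_rack","front_rack_end","knob_grip","rear_rack","cam","money_box","cash_tin","bell","varnish_jar"]:
        r=manip.spot_in(n,t)
        for d in r[:3]:
            c,w=np.round(d["at"]).astype(int); print(t,round(d["p"],2),c,w,np.round(P[w,c],3))
E
```

```text
pics
{'clock': 0.0, 'joint_positions': array([ 1.27620316,  0.62928263,  0.03845212,  1.51837601, -0.02700722,
        0.99629361, -0.02001843]), 'joint_velocities': array([-0.0005032 ,  0.00114843, -0.00090417, -0.00192203, -0.0015758 ,
        0.00215185,  0.00023295]), 'joint_torque': array([-1.30348376e-04, -5.49730146e+01,  1.14305131e+00, -1.86632180e+01,
       -5.22577122e-02,  2.36146047e-02,  1.90972373e-04]), 'position': array([ 0.1473365 , -0.63257822,  0.30179274]), 'ee_rot': array([-9.13420663e-04,  9.93465178e-01,  1.14131904e-01, -1.15561033e-04]), 'wrist_force': array([ 0.49771348, -0.73351244,  0.09596122]), 'torque': array([0.03562261, 0.01569927, 0.00618845]), 'width': 0.09445230323598904}
side {'fx': 456.80445043166606, 'fy': 456.80445043166606, 'cx': 281.9663435693233, 'cy': 215.3199499227902, 'xyz': array([-0.20073423,  0.67042878,  0.69309312]), 'orientation': array([-0.34216269, -0.17728504,  0.44943894,  0.80591522])}
stand 0.88 286 218 [ 0.531 -0.09   0.02 ]
front_rack 0.95 164 233 [0.649 0.217 0.054]
front_rack 0.8 254 383 [0.187 0.334 0.027]
front_rack 0.
[... 1005 characters left out ...]
8 [0.196 0.319 0.036]
front_rack_end 0.74 287 167 [ 0.574 -0.033  0.078]
front_rack_end 0.74 215 226 [0.391 0.194 0.06 ]
front_rack_end 0.7 219 138 [0.676 0.185 0.04 ]
knob_grip 0.75 309 186 [ 0.517 -0.104  0.053]
rear_rack 0.93 306 152 [ 0.623 -0.094  0.07 ]
cam 0.76 309 180 [ 0.529 -0.099  0.109]
money_box 0.79 134 190 [0.502 0.44  0.09 ]
money_box 0.47 301 174 [ 0.56  -0.081  0.025]
money_box 0.23 291 169 [ 0.569 -0.046  0.073]
cash_tin 0.86 415 188 [ 0.508 -0.439  0.067]
cash_tin 0.57 274 207 [0.451 0.008 0.037]
cash_tin 0.23 361 257 [ 0.29  -0.271  0.027]
bell 0.81 277 209 [ 0.445 -0.001  0.034]
varnish_jar 0.58 383 129 [ 0.695 -0.339  0.078]
varnish_jar 0.51 274 211 [0.439 0.008 0.036]
```

```bash
python3 - <<'E'
from h import *
for n,(x0,y0,x1,y1) in dict(top=(235,110,375,215),side=(200,150,360,270)).items():
    d=np.load(n+"0.npz"); save(n+"crop.png",cv2.resize(d["im"][y0:y1,x0:x1],None,fx=5,fy=5,interpolation=cv2.INTER_CUBIC))
E
```

```text
(no output)
```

View pics/top0.png

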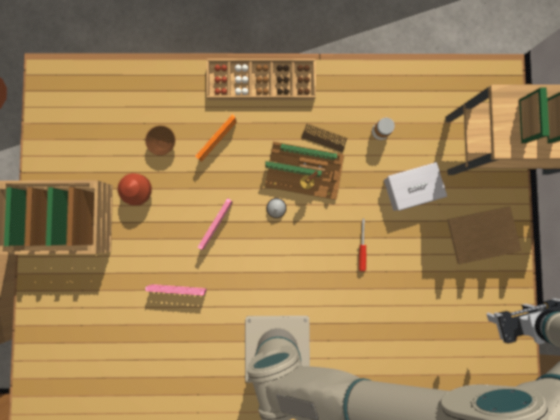

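View pics/topcrop.png

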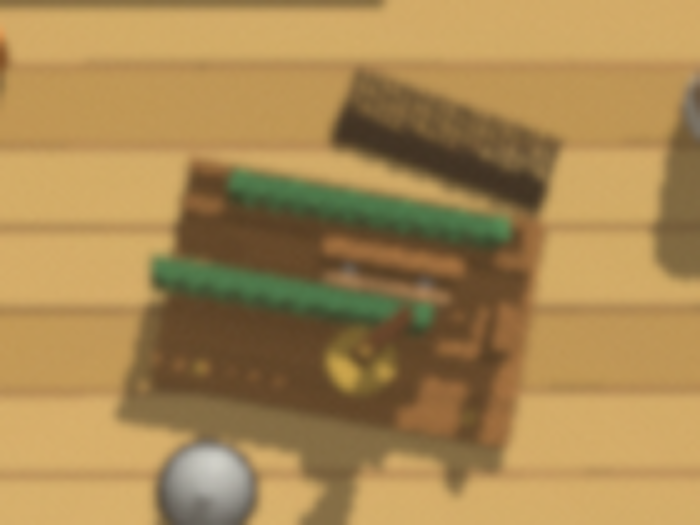

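View pics/sidecrop.png

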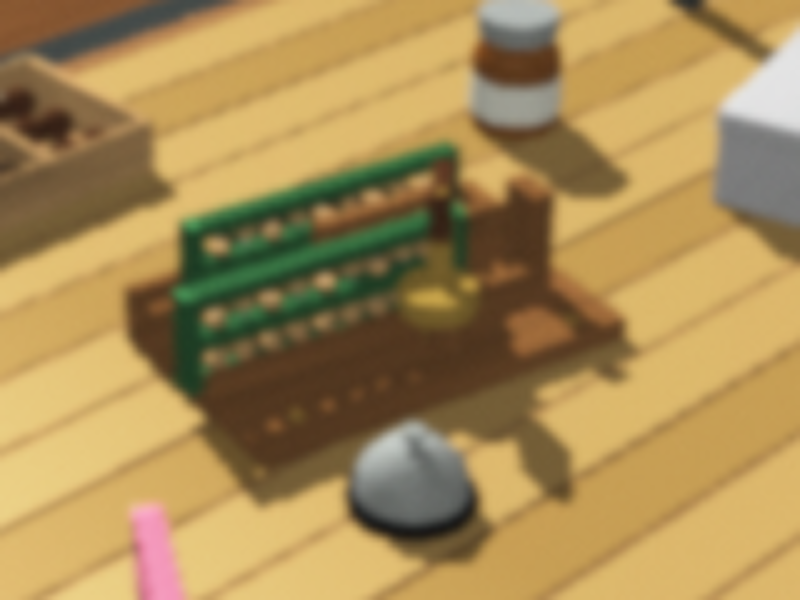

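View pics/side0.png

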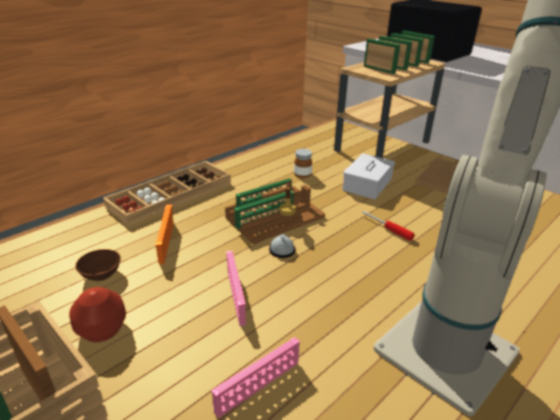

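The two green racks stand in the stand (top view: front rack at about (291,171), rear at (306,152)). The orange (216,136) and pink (215,226), (176,288) pieces are look-alikes. The green one beside the brass knob (309,182), with its left end sticking out, is the front rack. Next I fit the stand pose.

```bash
python3 - <<'E'
from h import *
for n in ["top","side"]:
    d=np.load(n+"0.npz"); P=d["P"]; im=d["im"]
    hsv=cv2.cvtColor(im,cv2.COLOR_RGB2HSV).astype(int)
    reg=(abs(P[...,0]-.56)<.16)&(abs(P[...,1]+.08)<.2)
    g=reg&(hsv[...,0]>50)&(hsv[...,0]<90)&(hsv[...,1]>100)
    n_,lab,st,ce=cv2.connectedComponentsWithStats(g.astype(np.uint8))
    for i in range(1,n_):
        if st[i,4]<15: continue
        Q=P[lab==i]; T=Q[(Q[:,2]>.068)&(Q[:,2]<.085)]
        print(n,st[i],"top n",len(T),"zmed",np.median(T[:,2]).round(4))
        if len(T)<10: continue
        c=T[:,:2].mean(0); u,s,vt=np.linalg.svd(T[:,:2]-c); a=vt[0]*np.sign(vt[0][1])
        t=(T[:,:2]-c)@a; w=(T[:,:2]-c)@[a[1],-a[0]]
        print(" ctr",c.round(4),"dir",a.round(3),"yaw",np.arctan2(-a[0],a[1]).round(4),"ext",t.min().round(4),t.max().round(4),"w",np.percentile(w,[2,50,98]).round(4), "mid",(c+a*(t.min()+t.max())/2).round(4))
    # knob top
    k=reg&(P[...,2]>.095)&(P[...,2]<.125)
    Q=P[k]; print(n,"knob",len(Q),Q.mean(0).round(4)); print(np.c_[Q.round(3)][:40].tolist() if len(Q)<40 else Q[::4].round(3).tolist())
    # stand base: minAreaRect in brown mask height >.01
    b=reg&(P[...,2]>.009)&(P[...,2]<.09)
    n_,lab,st,ce=cv2.connectedComponentsWithStats(b.astype(np.uint8)); i=1+np.argmax(st[1:,4])
    Q=P[lab==i]; r=cv2.minAreaRect((Q[:,:2]*1000).astype(np.float32)); print(n,st[i],"rect",r, cv2.boxPoints(r).round(0).tolist())
E
```

```text
top knob 64 [ 0.5383 -0.1065  0.1114]
[[0.556, -0.118, 0.112], [0.553, -0.121, 0.11], [0.55, -0.117, 0.113], [0.547, -0.108, 0.112], [0.546, -0.12, 0.117], [0.544, -0.111, 0.113], [0.541, -0.102, 0.113], [0.541, -0.114, 0.11], [0.538, -0.105, 0.112], [0.535, -0.096, 0.112], [0.534, -0.108, 0.112], [0.531, -0.096, 0.115], [0.533, -0.109, 0.102], [0.528, -0.096, 0.113], [0.525, -0.089, 0.117], [0.524, -0.091, 0.101]]
top [ 265  141   79   59 3312] rect ((573.0155029296875, -88.35707092285156), (249.72836303710938, 151.11029052734375), 79.29718017578125) [[476.0, -197.0], [624.0, -225.0], [670.0, 20.0], [522.0, 48.0]]
side [235 180  55  48 687] top n 388 zmed 0.0746
 ctr [ 0.5967 -0.0541] dir [-0.156  0.988] yaw 0.1563 ext -0.1224 0.0986 w [-0.0432 -0.0017  0.0481] mid [ 0.5986 -0.0658]
side knob 67 [ 0.5359 -0.0968  0.108 ]
[[0.559, -0.115, 0.111], [0.551, -0.121, 0.112], [0.549, -0.115, 0.112], [0.545, -0.108, 0.113], [0.545, -0.103, 0.112], [0.542, -0.097, 0.112], [0.549, -0.12, 0.101], [0.533, -0.1, 0.112], [0.528, -0.09, 0.115], [0.532, -0.091, 0.11], [0.529, -0.084, 0.111], [0.532, -0.083, 0.107], [0.523, -0.089, 0.108], [0.527, -0.089, 0.103], [0.527, -0.086, 0.102], [0.526, -0.085, 0.099], [0.527, -0.087, 0.095]]
side [ 224  178  101   64 3636] rect ((573.9832763671875, -82.54435729980469), (252.1111602783203, 157.33811950683594), 79.41889953613281) [[474.0, -192.0], [628.0, -221.0], [674.0, 27.0], [520.0, 56.0]]
```

```bash
cat > fit.py <<'E'
from h import *
yaw=-0.187
def go(n,P,im,yaw=yaw):
    ax=np.array([np.cos(yaw),np.sin(yaw)]); ay=np.array([-np.sin(yaw),np.cos(yaw)])
    reg=(abs(P[...,0]-.56)<.16)&(abs(P[...,1]+.08)<.2)
    r,g,b=[im[...,i].astype(int) for i in range(3)]
    gm=reg&(g>r+15)&(g>b+10)
    Q=P[gm&(P[...,2]>.068)&(P[...,2]<.085)]
    xs=Q[:,:2]@ax; ys=Q[:,:2]@ay
    h,e=np.histogram(xs,np.arange(.5,.72,.004)); 
    print(n,"hist",[(round(e[i],3),int(h[i])) for i in range(len(h)) if h[i]])
    return gm,ax,ay,Q,xs,ys
if __name__=="__main__":
  for n in ["top","side"]:
    d=np.load(n+"0.npz"); P=d["P"]; im=d["im"]
    gm,ax,ay,Q,xs,ys=go(n,P,im); print(gm.sum())
    # split by k-means
    m=(xs>xs.min())
    lab=cv2.kmeans(xs.astype(np.float32),2,None,(3,50,1e-6),5,cv2.KMEANS_PP_CENTERS)[1].ravel()
    for l in (0,1):
        A=Q[lab==l]; x=xs[lab==l]; y=ys[lab==l]
        p=np.polyfit(y,x,1); res=abs(x-np.polyval(p,y)); k=res<.012; p=np.polyfit(y[k],x[k],1)
        print(n,l,len(x),"xmean",x.mean().round(4),"xpct",np.percentile(x,[3,50,97]).round(4),"y",np.percentile(y,[1,99]).round(4),y.min().round(4),y.max().round(4),"slope",p[0].round(4),"z",np.median(A[:,2]).round(4))
    # base board
    b=(abs(P[...,0]-.56)<.16)&(abs(P[...,1]+.08)<.2)&(abs(P[...,2]-.015)<.004)&(im[...,0].astype(int)<150)
    B=P[b]; print(n,"board",len(B),"x",np.percentile(B[:,:2]@ax,[.5,2,98,99.5]).round(4),"y",np.percentile(B[:,:2]@ay,[.5,2,98,99.5]).round(4))
E
python3 fit.py
```

```text
top hist [(np.float64(0.564), 65), (np.float64(0.568), 59), (np.float64(0.572), 67), (np.float64(0.576), 38), (np.float64(0.624), 9), (np.float64(0.628), 78), (np.float64(0.632), 73), (np.float64(0.636), 67), (np.float64(0.64), 16)]
536
top 0 243 xmean 0.634 xpct [0.628  0.6341 0.6407] y [-0.0706  0.1037] -0.0719 0.1054 slope 0.0012 z 0.0752
top 1 229 xmean 0.5712 xpct [0.5644 0.5713 0.5779] y [-0.031   0.1407] -0.0322 0.142 slope -0.0062 z 0.075
top board 1247 x [0.4244 0.5046 0.6469 0.6911] y [-0.0958 -0.0902  0.1314  0.1343]
side hist [(np.float64(0.56), 4), (np.float64(0.564), 79), (np.float64(0.568), 82), (np.float64(0.572), 43), (np.float64(0.576), 44), (np.float64(0.58), 5), (np.float64(0.624), 9), (np.float64(0.628), 79), (np.float64(0.632), 61), (np.float64(0.636), 40), (np.float64(0.64), 15), (np.float64(0.644), 4)]
835
side 0 257 xmean 0.571 xpct [0.5648 0.5697 0.5797] y [-0.0274  0.1493] -0.0307 0.1509 slope -0.0054 z 0.0746
side 1 208 xmean 0.6337 xpct [0.6277 0.6326 0.6424] y [-0.0624  0.1104] -0.0662 0.1124 slope -0.0079 z 0.0744
side board 1146 x [0.4155 0.4182 0.6205 0.6445] y [-0.0922 -0.086   0.1394  0.1413]
```

```bash
python3 - <<'E'
from h import *
yaw=-0.183
ax=np.array([np.cos(yaw),np.sin(yaw)]); ay=np.array([-np.sin(yaw),np.cos(yaw)])
from fit import go
for n in ["top","side"]:
    d=np.load(n+"0.npz"); P=d["P"]; im=d["im"]
    U=P[...,:2]@ax; V=P[...,:2]@ay; Z=P[...,2]
    k=(Z>.108)&(Z<.118)&(abs(U-.548)<.06)&(abs(V)<.06)
    q=np.c_[U[k],V[k]]; r=cv2.minAreaRect((q*1000).astype(np.float32)); print(n,k.sum(),"knob",r,q.mean(0).round(4), "std",np.median(q,0).round(4))
    c=q-q.mean(0); vt=np.linalg.svd(c)[2][0]; print(" dir",vt, np.arctan2(vt[1],vt[0]), (c@vt).min(),(c@vt).max())
    # brass disc
    rr=im.astype(int); br=(Z>.046)&(Z<.058)&(rr[...,0]-rr[...,2]>70)&(abs(U-.54)<.05)&(abs(V)<.05)
    print(n,"disc",br.sum(),np.c_[U,V][0].shape, "u",np.percentile(U[br],[2,98]).round(4),"v",np.percentile(V[br],[2,98]).round(4))
    # stop block top z .075 beyond -y: u .57, not green
    st=(abs(Z-.075)<.006)&(abs(U-.57)<.03)&(V<-.04)&(V>-.12)
    print(n,"stop",st.sum(),"u",np.percentile(U[st],[2,50,98]).round(4),"v",np.percentile(V[st],[2,50,98]).round(4))
    go(n,P,im,yaw)
E
```

```text
top 58 knob ((549.3025512695312, -7.081110000610352), (11.821016311645508, 45.11486053466797), 51.844085693359375) [ 0.5499 -0.0076] std [ 0.5504 -0.0077]
 dir [-0.79114939  0.61162296] 2.483482291325734 -0.021775554946429413 0.023327309359872705
top disc 82 (1120,) u [0.5198 0.5531] v [-0.0193  0.02  ]
top stop 49 u [0.5572 0.5723 0.5997] v [-0.091  -0.083  -0.0422]
top hist [(np.float64(0.564), 60), (np.float64(0.568), 62), (np.float64(0.572), 67), (np.float64(0.576), 40), (np.float64(0.624), 8), (np.float64(0.628), 78), (np.float64(0.632), 75), (np.float64(0.636), 66), (np.float64(0.64), 16)]
side 43 knob ((549.5444946289062, -1.0931205749511719), (11.457006454467773, 46.096900939941406), 51.50859832763672) [ 5.489e-01 -5.000e-04] std [ 0.549  -0.0009]
 dir [-0.776439    0.63019241] 2.459791657930651 -0.023909764594752754 0.02215398550562963
side disc 88 (1120,) u [0.521  0.5491] v [-0.0119  0.0266]
side stop 43 u [0.5576 0.5693 0.5882] v [-0.0858 -0.0763 -0.0645]
side hist [(np.float64(0.56), 3), (np.float64(0.564), 74), (np.float64(0.568), 88), (np.float64(0.572), 43), (np.float64(0.576), 41), (np.float64(0.58), 8), (np.float64(0.624), 9), (np.float64(0.628), 74), (np.float64(0.632), 65), (np.float64(0.636), 40), (np.float64(0.64), 16), (np.float64(0.644), 4)]
```

Emit:
{"op": "move_arm", "data": {
  "targets": [0, 60, 50, 0, 0, 0, 0.1, 0, 115, 105, 0, 0, 0, 0.25, 0.5, 170, 160, 0, 0, 0, 0.4, 1, 220, 220, 0, 0, 0, 0.55, 1, 265, 280, 0, 0, 0, 0.7, 1, 305, 345, 0, 0, 0, 0.85, 1, 340, 405, 0, 0, 0, 1.0, 1, 370, 460, 0, 0, 0, 1.1],
  "force": 20
}}

```text
clock: 2.1
position: [0.4695, -0.2521, 0.303]
ee_rot: [0.0, 0.786, 0.618, 0.0]
wrist_force: [0.5, -0.8, 0.1]
width: 0.0174
```

Emit:
{"op": "move_arm", "data": {
  "targets": [1, 20, 55, 0, 0, 0, 0.056, 1, 40, 110, 0, 0, 0, 0.056, 1, 60, 165, -10, 0, 0, 0.056, 1, 80, 220, -20, 0, 0, 0.056, 1, 100, 270, -30, 0, 0, 0.056, 1, 118, 310, -40, 0, 0, 0.056, 1, 126, 335, -50, 0, 0, 0.056, 1, 126, 335, -50, 0, 0, 0.056]
}}

```text
clock: 3.1
position: [0.5953, 0.0854, 0.2523]
ee_rot: [-0.0, 0.767, 0.641, 0.0]
wrist_force: [-0.4, -0.1, -0.3]
width: 0.0004
```

```bash
python3 - <<'E'
from h import *
s=manip.read_state(); print(s["position"],s["ee_rot"],s["wrist_force"],s["width"],s["joint_positions"].round(2))
tip=s["position"]+rot(s["ee_rot"])@[0,0,.097]; print("tip",tip)
for n in ["side","top"]:
    f=manip.grab_frame(n); P=cloud(f); np.savez(n+"1.npz",P=P,im=f["pixels"])
    print(n,proj(f,tip),proj(f,s["position"]))
    im=f["pixels"].copy(); c=proj(f,tip)[0].astype(int)
    im[c[1],c[0]]=[255,0,255]
    x,y=c; x0,y0=max(0,x-80),max(0,y-60); save(n+"1.png",cv2.resize(im[y0:y0+120,x0:x0+160],None,fx=5,fy=5,interpolation=cv2.INTER_NEAREST)); print(x0,y0)
E
```

```text
[0.59529216 0.08542536 0.25225798] [-3.30945808e-04  7.67342891e-01  6.41236896e-01  1.44224646e-04] [-0.36697543 -0.06209458 -0.30160858] 0.0003622456128246626 [-0.01  0.63 -0.29  1.71  0.23  0.84 -0.58]
tip [0.59527246 0.08549256 0.155258  ]
side [[218.07526608 186.9905827 ]] [[215.88785577 150.2473692 ]]
138 126
top [[247.73374541 155.84507794]] [[245.63615719 149.07839485]]
167 95
```

View pics/side1.png

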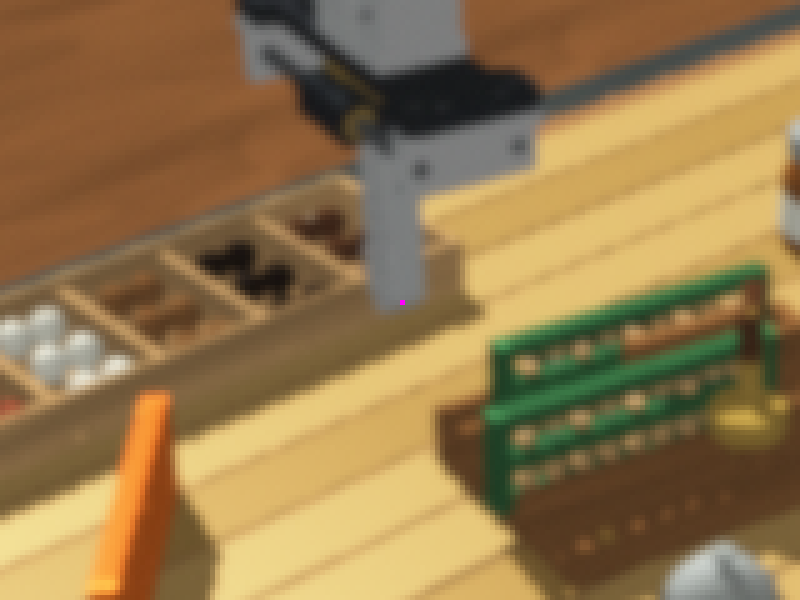

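View pics/top1.png

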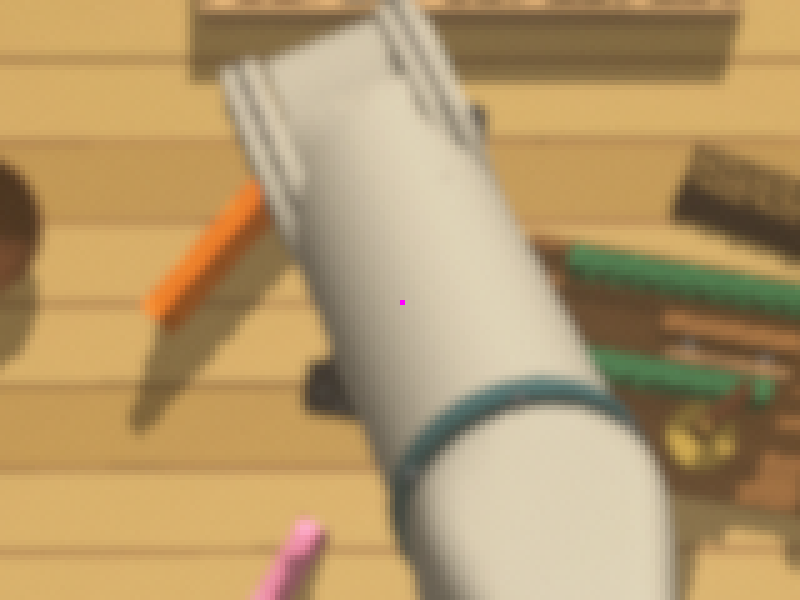

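```bash
python3 - <<'E'
from h import *
f=manip.grab_frame("side"); s=manip.read_state()
Rm=rot(s["ee_rot"]);
for w in (8,11):
  c=[s["position"]+Rm@[i*w/1000,j*.0125,.09] for i in(-1,1) for j in (-1,1)]
  print(((proj(f,c)-[138,126])*5+2.5).round(0).tolist())
z=f["z_map"]; P=cloud(f)
# finger rows 180..184 
for r in (176,182):
    cols=np.arange(205,230); m=z[r,cols]<1.15
    print(r,[(int(c),P[r,c].round(3).tolist()) for c in cols if abs(P[r,c,0]-.595)<.06 and P[r,c,2]>.12])
print(cv2.cvtColor(f["pixels"],cv2.COLOR_RGB2GRAY)[180,205:230])
E
```

```text
[[436.0, 296.0], [412.0, 275.0], [406.0, 304.0], [383.0, 284.0]]
[[441.0, 294.0], [417.0, 274.0], [401.0, 306.0], [377.0, 285.0]]
176 [(212, [0.608, 0.092, 0.183]), (213, [0.598, 0.096, 0.188]), (214, [0.595, 0.095, 0.189]), (215, [0.59, 0.097, 0.191]), (216, [0.586, 0.096, 0.193]), (217, [0.586, 0.094, 0.192]), (218, [0.585, 0.091, 0.191]), (219, [0.586, 0.088, 0.189]), (220, [0.584, 0.087, 0.19]), (221, [0.583, 0.084, 0.19]), (222, [0.584, 0.08, 0.188]), (223, [0.585, 0.076, 0.186])]
182 [(212, [0.609, 0.093, 0.166]), (213, [0.604, 0.093, 0.168]), (214, [0.602, 0.092, 0.169]), (215, [0.591, 0.097, 0.175]), (216, [0.59, 0.095, 0.175]), (217, [0.586, 0.095, 0.176]), (218, [0.587, 0.091, 0.174]), (219, [0.587, 0.088, 0.173]), (220, [0.584, 0.088, 0.174]), (221, [0.585, 0.084, 0.173]), (222, [0.585, 0.081, 0.172]), (223, [0.584, 0.078, 0.171])]
[122 138 151 157 150 133 119 116 114 115 118 121 124 125 124 125 124 123
 121 113 108 104 103 105 115]
```

The side view shows the closed fingers just to the left of the front rack's free end, at crop (400,305), clear of the end by about 30 mm. The top view is blocked by the arm. I'll lower, then push.

Emit:
{"op": "move_arm", "data": {
  "targets": [1, 0, 0, -40, 0, 0, 0, 1, 0, 0, -80, 0, 0, 0, 1, 0, 0, -112, 0, 0, 0, 1, 0, 0, -112, 0, 0, 0, 1, -1, -5, -112, 0, 0, 0, 1, -2, -10, -112, 0, 0, 0, 1, -3, -15, -112, 0, 0, 0]
}}

```text
clock: 4.12
position: [0.593, 0.0653, 0.1425]
ee_rot: [0.002, 0.769, 0.639, 0.001]
wrist_force: [0.2, -0.1, 0.0]
width: 0.0003
```

```bash
cat > look.py <<'E'
import sys
from h import *
n,tag,x,y,w,h=sys.argv[1],sys.argv[2],*map(int,sys.argv[3:])
s=manip.read_state(); print(s["position"],s["wrist_force"].round(2),s["torque"].round(3),s["width"],s["clock"])
f=manip.grab_frame(n); np.savez(tag+".npz",P=cloud(f),im=f["pixels"])
save(tag+".png",cv2.resize(f["pixels"][y:y+h,x:x+w],None,fx=5,fy=5,interpolation=cv2.INTER_CUBIC))
E
python3 look.py side s2 200 150 160 120
```

```text
[0.59295181 0.06533809 0.1424988 ] [ 0.17 -0.13  0.02] [-0.041 -0.13   0.004] 0.00028378675916889003 4.125
```

View pics/s2.png

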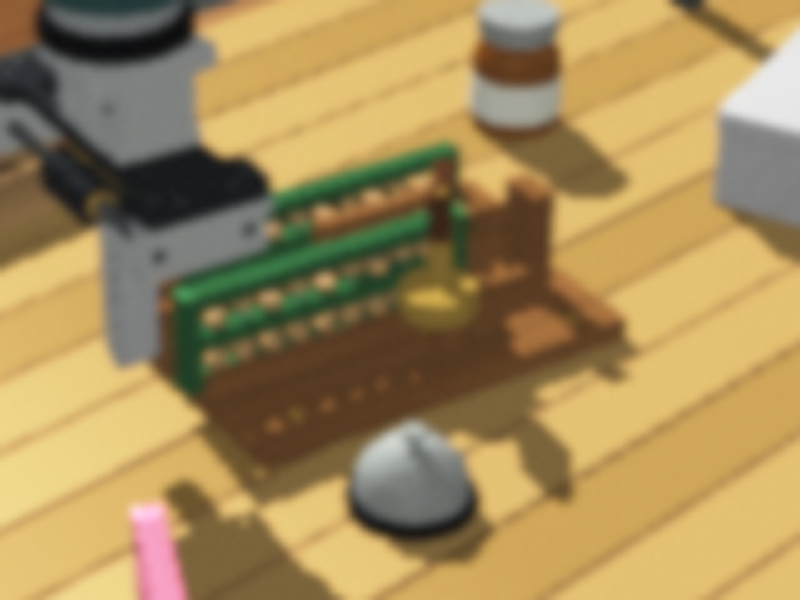

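The fingers hang beyond the free end (crop (130,340) against the rack end at (188,340)) and in line with it. I'll push gently along stand -y.

Emit:
{"op": "move_arm", "data": {
  "targets": [1, -0.9, -4.9, -1, 0, 0, 0, 1, -1.8, -9.8, -2, 0, 0, 0, 1, -2.7, -14.7, -2, 0, 0, 0, 1, -3.6, -19.7, -2, 0, 0, 0, 1, -4.5, -24.6, -2, 0, 0, 0, 1, -5.5, -29.5, -2, 0, 0, 0, 1, -6.4, -34.4, -2, 0, 0, 0, 1, -7.3, -39.3, -2, 0, 0, 0]
}}

```text
clock: 5.18
position: [0.5853, 0.0249, 0.1402]
ee_rot: [0.002, 0.77, 0.638, -0.0]
wrist_force: [-0.3, 1.2, -0.4]
width: 0.0003
```

Emit:
{"op": "move_arm", "data": {
  "targets": [1, -0.4, -2, 0, 0, 0, 0, 1, -0.7, -4, 0, 0, 0, 0, 1, -1.1, -6, 0, 0, 0, 0, 1, -1.5, -8, 0, 0, 0, 0, 1, -1.7, -9, 0, 0, 0, 0, 1, -1.9, -10, 0, 0, 0, 0]
}}

```text
clock: 5.92
position: [0.5834, 0.0149, 0.1402]
ee_rot: [0.002, 0.77, 0.638, 0.0]
wrist_force: [-0.5, 1.9, -1.1]
width: 0.0005
```

```bash
python3 look.py side s3 200 150 160 120
```

```text
[0.58341209 0.01487279 0.14017712] [-0.52  1.87 -1.13] [ 0.161 -0.05  -0.016] 0.00045900570423931504 5.925
```

View pics/s3.png

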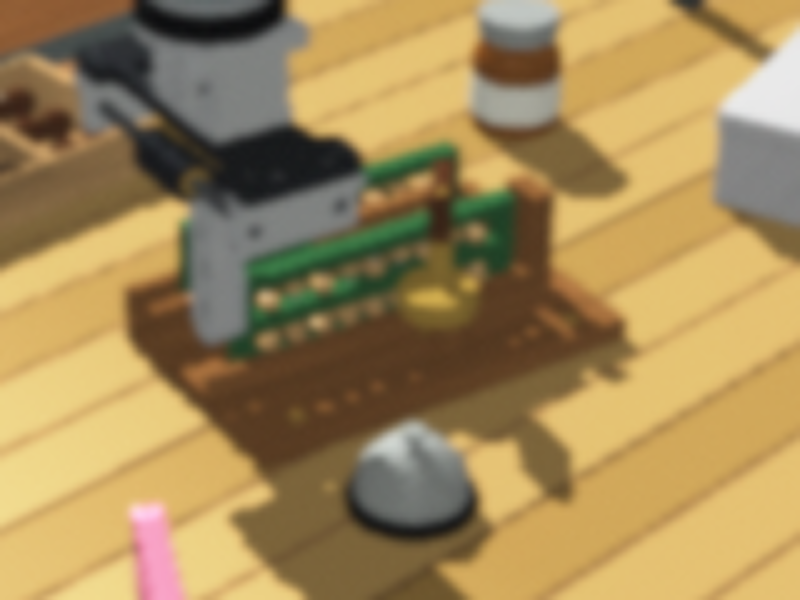

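The rack slides with the fingers. Its far end, at crop (515,240), is close to the stop block at (530,230). I'll continue in 1 mm steps.

Emit:
{"op": "move_arm", "data": {
  "targets": [1, -0.2, -1, 0, 0, 0, 0, 1, -0.4, -2, 0, 0, 0, 0, 1, -0.6, -3, 0, 0, 0, 0, 1, -0.7, -4, 0, 0, 0, 0]
}}

```text
clock: 6.48
position: [0.5827, 0.0106, 0.1402]
ee_rot: [0.002, 0.77, 0.638, -0.0]
wrist_force: [0.6, 0.9, -0.5]
width: 0.0003
```

Emit:
{"op": "move_arm", "data": {
  "targets": [1, -0.2, -1, 0, 0, 0, 0, 1, -0.4, -2, 0, 0, 0, 0, 1, -0.5, -2.5, 0, 0, 0, 0]
}}

```text
clock: 6.85
position: [0.5822, 0.008, 0.1402]
ee_rot: [0.002, 0.77, 0.638, -0.0]
wrist_force: [0.3, 1.4, -0.5]
width: 0.0005
```

Emit:
{"op": "move_arm", "data": {
  "targets": [1, -0.2, -1, 0, 0, 0, 0, 1, -0.4, -2, 0, 0, 0, 0]
}}

```text
clock: 7.1
position: [0.582, 0.0073, 0.1403]
ee_rot: [0.001, 0.769, 0.639, 0.001]
wrist_force: [0.8, 5.3, -0.3]
width: 0.0006
```

Emit:
{"op": "move_arm", "data": {
  "targets": [1, -0.2, -1.5, 0, 0, 0, 0, 1, -0.2, -1.5, 0, 0, 0, 0, 1, -0.2, -1.5, 0, 0, 0, 0]
}}

```text
clock: 7.48
position: [0.5821, 0.0071, 0.1403]
ee_rot: [0.001, 0.769, 0.639, 0.002]
wrist_force: [0.7, 5.1, -1.6]
width: 0.0007
```

```bash
python3 look.py side s4 200 150 160 120
```

```text
[0.58214836 0.00708964 0.14034966] [ 0.72  5.15 -1.64] [ 1.137 -0.253  0.018] 0.0007234099415247761 7.475
```

View pics/s4.png

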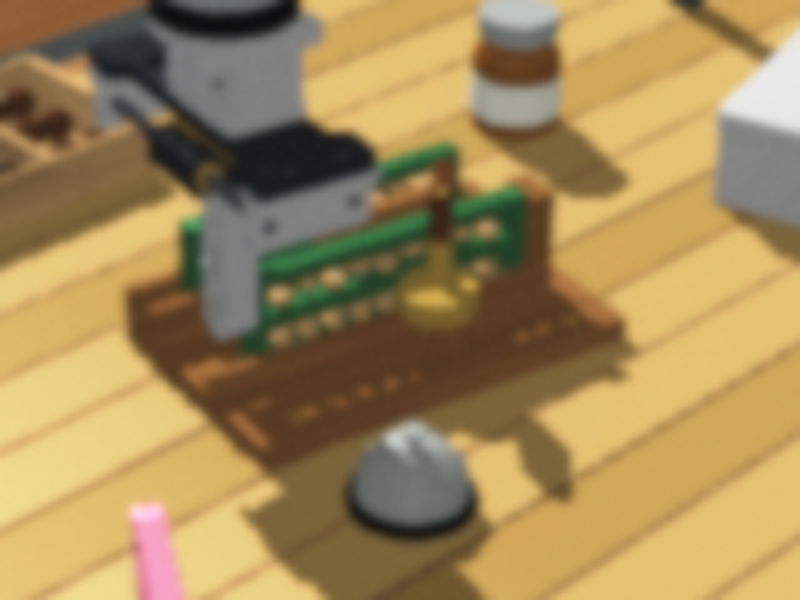

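The rack's far end now meets the stop at crop (525,220), and the push force rose to 5 N without further motion. I'll back off, rise and go above the knob.

Emit:
{"op": "move_arm", "data": {
  "targets": [1, 2, 12, 0, 0, 0, 0, 1, 4, 20, 20, 0, 0, 0, 1, 4, 20, 70, 0, 0, 0, 0.3, -10, -15, 110, 0, 0, 0.18, 0, -25, -60, 110, 0, 0, 0.36, 0, -43, -100, 110, 0, 0, 0.54, 0, -43.5, -113.5, 110, 0, 0, 0.72, 0, -43.5, -113.5, 110, 0, 0, 0.9]
}}

```text
clock: 8.52
position: [0.5379, -0.1091, 0.2502]
ee_rot: [-0.0, 0.414, 0.91, 0.001]
wrist_force: [-1.0, 0.5, 0.5]
width: 0.0454
```

```bash
python3 look.py side s5 200 130 160 120; python3 - <<'E'
from h import *
s=manip.read_state();print(s["ee_rot"],s["joint_positions"].round(2)); f=manip.grab_frame("side")
r=manip.spot_in("side","knob_grip"); print(r[:2])
yaw=-.183
d=np.load("s5.npz"); P=d["P"]; im=d["im"]
from fit import go
gm,ax,ay,Q,xs,ys=go("side",P,im,yaw)
m=abs(xs-.571)<.012; print("front y",ys[m].min(),ys[m].max(), np.percentile(xs[m],[5,50,95]))
m=abs(xs-.634)<.012; print("rear y",ys[m].min(),ys[m].max())
E
```

```text
[ 0.53788873 -0.10909797  0.25024965] [-1.02  0.47  0.45] [ 0.001 -0.103  0.025] 0.0454313493266198 8.525
[-1.82874322e-04  4.10864803e-01  9.11695694e-01  1.02067526e-03] [ 0.53  0.61 -0.58  1.85  0.44  0.82  0.44]
[{'at': [284.1, 204.9], 'p': 0.75}]
side hist [(np.float64(0.56), 3), (np.float64(0.564), 64), (np.float64(0.568), 73), (np.float64(0.572), 53), (np.float64(0.576), 35), (np.float64(0.58), 14), (np.float64(0.624), 7), (np.float64(0.628), 82), (np.float64(0.632), 64), (np.float64(0.636), 34), (np.float64(0.64), 23), (np.float64(0.644), 1)]
front y -0.07260542296354193 0.10825174407819729 [0.56541074 0.57050407 0.58060114]
rear y -0.06871422499084448 0.11021539076601439
```

View pics/s5.png

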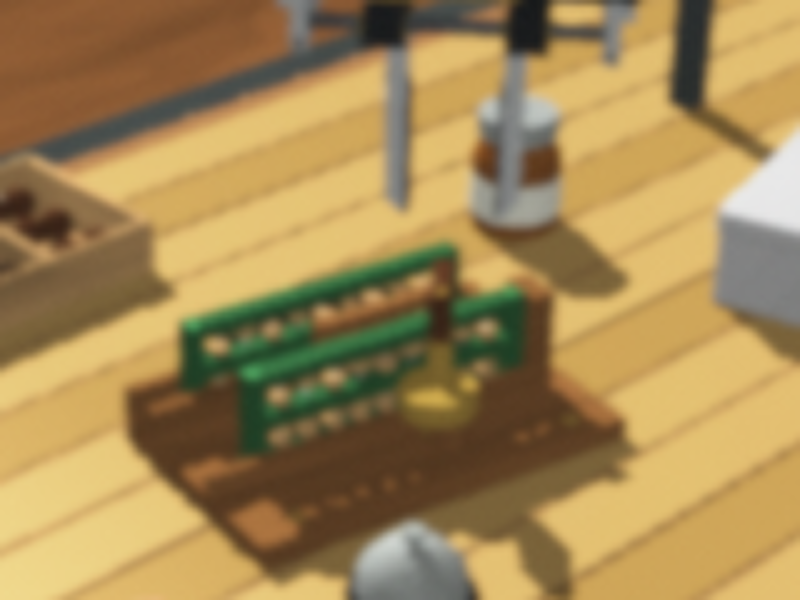

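```bash
python3 - <<'E'
from h import *
f=manip.grab_frame("side"); s=manip.read_state(); p=s["position"]; print(p)
Rm=rot(s["ee_rot"]); o=np.array([200,130])
cr=lambda q:((proj(f,q)-o)*5+2.5).round(0).tolist()
print("fingers tips inner/outer", cr([p+Rm@[0,j,.097] for j in(-.0352,-.0227,.0227,.0352)]))
print("TCP axis at z.112", cr([[p[0],p[1],.112]]))
ax=np.array([np.cos(-.183),np.sin(-.183)]); ay=np.array([-ax[1],ax[0]])
for v in (-.007,-.005,-.001): print(v,cr([list(.549*ax+v*ay)+[.112]]))
d=np.load("s5.npz"); P=d["P"]; im=d["im"]; U=P[...,:2]@ax; V=P[...,:2]@ay;Z=P[...,2]
k=(Z>.108)&(Z<.118)&(abs(U-.548)<.06)&(abs(V)<.06)
r,c=np.nonzero(k); print("bar px",((c.mean()-200)*5+2.5),((r.mean()-130)*5+2.5), U[k].mean(),V[k].mean())
# finger points cloud
k=(Z>.155)&(Z<.19)&(abs(U-.548)<.08)&(abs(V)<.08)
q=np.c_[U[k],V[k]]; a=(Rm@[0,1,0])[:2]; t=(P[k][:,:2]-p[:2])@a; b=np.array([-a[1],a[0]]); w=(P[k][:,:2]-p[:2])@b
for m in (t<0,t>0): print(np.percentile(t[m],[2,50,98]).round(4),np.percentile(w[m],[2,50,98]).round(4))
save("s6.png",cv2.resize(im[150:220,260:330],None,fx=8,fy=8,interpolation=cv2.INTER_CUBIC))
E
```

```text
[ 0.53847195 -0.10660929  0.25025836]
fingers tips inner/outer [[519.0, 214.0], [495.0, 213.0], [409.0, 208.0], [385.0, 206.0]]
TCP axis at z.112 [[450.0, 280.0]]
-0.007 [[450.0, 280.0]]
-0.005 [[447.0, 280.0]]
-0.001 [[441.0, 282.0]]
bar px 439.9418604651163 284.12790697674427 0.5478163313592653 0.00038079852042141094
[-0.0333 -0.0278 -0.0226] [0.0049 0.0091 0.0143]
[0.0243 0.0296 0.0364] [-0.0054  0.0095  0.0129]
```

View pics/s6.png

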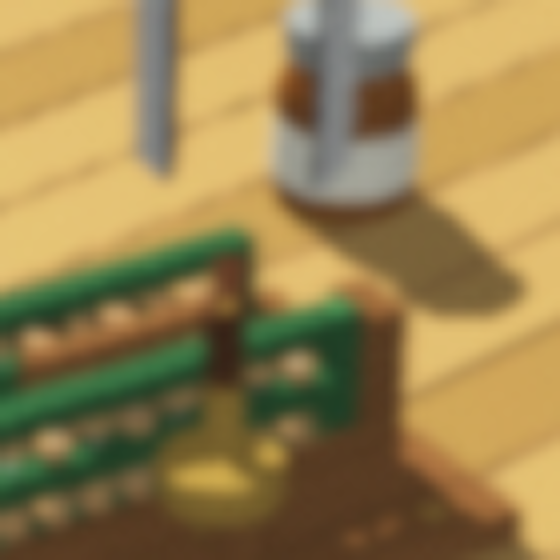

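The side view shows the front rack home (far end at crop (360,300) against the stop), and the fingers stand on either side of the knob bar at (228,300). I'll lower over the bar and close lightly.

Emit:
{"op": "move_arm", "data": {
  "targets": [0, 0.5, 2.3, 0, 0, 0, 0, 0, 0.5, 2.3, -35, 0, 0, 0, 0, 0.5, 2.3, -60, 0, 0, 0, 0, 0.5, 2.3, -71, 0, 0, 0, 0, 0.5, 2.3, -71, 0, 0, 0],
  "force": 5
}}

```text
clock: 9.35
position: [0.5389, -0.1039, 0.179]
ee_rot: [-0.001, 0.416, 0.909, 0.002]
wrist_force: [-0.2, 0.5, 0.3]
width: 0.0465
```

```bash
python3 look.py side s7 235 150 100 75
```

```text
[ 0.53888283 -0.10388237  0.17896225] [-0.16  0.52  0.31] [-0.009 -0.149 -0.022] 0.046537006105501294 9.35
```

View pics/s7.png

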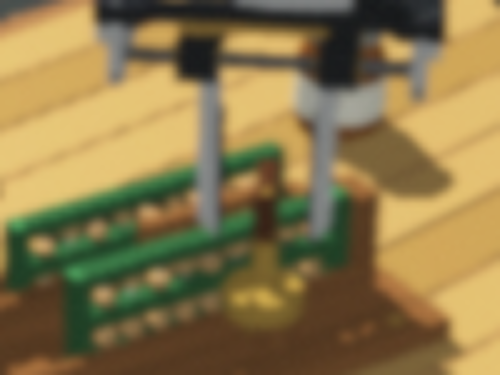

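The bar, at crop x≈265, is centred between the fingers (210 and 322). I'll close lightly.

Emit:
{"op": "move_arm", "data": {
  "targets": [1, 0, 0, 0, 0, 0, 0, 1, 0, 0, 0, 0, 0, 0, 1, 0, 0, 0, 0, 0, 0, 1, 0, 0, 0, 0, 0, 0, 1, 0, 0, 0, 0, 0, 0, 1, 0, 0, 0, 0, 0, 0],
  "force": 5
}}

```text
clock: 10.15
position: [0.5389, -0.1046, 0.1798]
ee_rot: [-0.0, 0.417, 0.909, 0.001]
wrist_force: [-2.9, -2.0, 4.4]
width: 0.0134
```

```bash
cat > st.py <<'E'
from h import *
s=manip.read_state(); M=rot(s["ee_rot"]); y=M[:,1]; print("pos",s["position"].round(4),"ytool",np.arctan2(y[1],y[0]).round(4),"tilt",np.arccos(-M[2,2]).round(4),"w",s["width"].round(4),"t",s["clock"])
print("F",s["wrist_force"].round(2),"T",s["torque"].round(3),"F in tool",(M.T@s["wrist_force"]).round(2),"T in tool",(M.T@s["torque"]).round(3),"j7",s["joint_positions"][6].round(3))
E
python3 st.py
```

```text
Traceback (most recent call last):
  File "st.py", line 2, in <module>
    s=manip.read_state(); M=rot(s["ee_rot"]); y=M[:,1]; print("pos",s["position"].round(4),"ytool",np.arctan2(y[1],y[0]).round(4),"tilt",np.arccos(-M[2,2]).round(4),"w",s["width"].round(4),"t",s["clock"])
                                                                                                                                                                         ^^^^^^^^^^^^^^^^
AttributeError: 'float' object has no attribute 'round'
```

```bash
sed -i 's/s\["width"\].round(4)/round(s["width"],4)/' st.py; python3 st.py; sleep 0; python3 - <<'E'
from h import *
manip.grab_frame("side")
E
python3 st.py
```

```text
pos [ 0.5389 -0.1046  0.1798] ytool 0.7116 tilt 0.0021 w 0.0134 t 10.15
F [-2.91 -1.95  4.45] T [-0.613  0.545 -0.015] F in tool [ 0.43 -3.48 -4.45] T in tool [ 0.813 -0.109  0.016] j7 0.353
pos [ 0.5389 -0.1046  0.1797] ytool 0.7116 tilt 0.0021 w 0.0131 t 10.2
F [-3.35 -3.01  5.09] T [-0.668  0.627  0.009] F in tool [-0.08 -4.49 -5.1 ] T in tool [ 0.911 -0.097 -0.008] j7 0.353
```

Emit:
{"op": "move_arm", "data": {
  "targets": [1, -0.8, -0.7, 1.5, 0, 0, 0, 1, -0.8, -0.7, 1.5, 0, 0, 0, 1, -0.8, -0.7, 1.5, 0, 0, 0, 1, -0.8, -0.7, 1.5, 0, 0, 0]
}}

```text
clock: 10.7
position: [0.5384, -0.1047, 0.181]
ee_rot: [-0.0, 0.416, 0.909, 0.002]
wrist_force: [3.0, 0.8, -6.4]
width: 0.0125
```

```bash
python3 st.py
```

```text
pos [ 0.5384 -0.1047  0.181 ] ytool 0.7121 tilt 0.0033 w 0.0125 t 10.7
F [ 3.01  0.84 -6.37] T [ 0.274 -0.641  0.068] F in tool [-1.34  2.81  6.38] T in tool [-0.664 -0.211 -0.07 ] j7 0.356
```

Emit:
{"op": "move_arm", "data": {
  "targets": [1, 0.3, 0.3, -0.8, 0, 0, 0, 1, 0.3, 0.3, -0.8, 0, 0, 0, 1, 0.3, 0.3, -0.8, 0, 0, 0, 1, 0.3, 0.3, -0.8, 0, 0, 0],
  "force": 60
}}

```text
clock: 11.2
position: [0.5386, -0.1046, 0.1809]
ee_rot: [0.0, 0.416, 0.909, 0.001]
wrist_force: [-0.7, 0.3, 6.1]
width: 0.0116
```

```bash
python3 st.py
```

```text
pos [ 0.5386 -0.1046  0.1809] ytool 0.7123 tilt 0.0025 w 0.0116 t 11.2
F [-0.68  0.31  6.12] T [-0.089  0.446  0.187] F in tool [ 0.69 -0.3  -6.12] T in tool [ 0.397  0.225 -0.186] j7 0.354
```

Emit:
{"op": "move_arm", "data": {
  "targets": [1, 0, 0, 0.5, 0, 0, -0.05, 1, 0, 0, 0.5, 0, 0, -0.1, 1, 0, 0, 0.5, 0, 0, -0.15, 1, 0, 0, 0.5, 0, 0, -0.2, 1, 0, 0, 0.5, 0, 0, -0.25]
}}

```text
clock: 11.82
position: [0.539, -0.1042, 0.181]
ee_rot: [0.0, 0.527, 0.85, 0.002]
wrist_force: [3.2, -0.0, -4.8]
width: 0.0116
```

```bash
python3 st.py
```

```text
pos [ 0.539  -0.1042  0.181 ] ytool 0.4597 tilt 0.0036 w 0.0116 t 11.825
F [ 3.21 -0.04 -4.79] T [ 0.095 -0.393  0.149] F in tool [-1.46  2.85  4.8 ] T in tool [-0.394 -0.089 -0.15 ] j7 0.164
```

Emit:
{"op": "move_arm", "data": {
  "targets": [1, 0.3, 0, 0, 0, 0, -0.04, 1, 0.3, 0, 0, 0, 0, -0.08, 1, 0.3, 0, 0, 0, 0, -0.12, 1, 0.3, 0, 0, 0, 0, -0.16]
}}

```text
clock: 12.32
position: [0.5394, -0.104, 0.181]
ee_rot: [0.001, 0.595, 0.804, 0.002]
wrist_force: [1.2, 1.5, -2.6]
width: 0.0118
```

```bash
python3 st.py
```

```text
pos [ 0.5394 -0.104   0.181 ] ytool 0.2972 tilt 0.004 w 0.0118 t 12.325
F [ 1.25  1.45 -2.61] T [ 0.128 -0.075  0.12 ] F in tool [1.02 1.61 2.62] T in tool [-0.109  0.101 -0.119] j7 0.042
```

Emit:
{"op": "move_arm", "data": {
  "targets": [1, 0, 0, 0, 0, 0, -0.03, 1, 0, 0, 0, 0, 0, -0.06, 1, 0, 0, 0, 0, 0, -0.09, 1, 0, 0, 0, 0, 0, -0.12]
}}

```text
clock: 12.82
position: [0.5396, -0.1039, 0.181]
ee_rot: [0.001, 0.642, 0.766, 0.002]
wrist_force: [2.7, 1.4, -3.2]
width: 0.0119
```

```bash
python3 st.py
```

```text
pos [ 0.5396 -0.1039  0.181 ] ytool 0.1753 tilt 0.0045 w 0.0119 t 12.825
F [ 2.74  1.39 -3.24] T [ 0.107 -0.239  0.191] F in tool [0.89 2.92 3.26] T in tool [-0.254  0.065 -0.191] j7 -0.048
```

Emit:
{"op": "move_arm", "data": {
  "targets": [1, 0, 0, 0, 0, 0, -0.025, 1, 0, 0, 0, 0, 0, -0.05, 1, 0, 0, 0, 0, 0, -0.08]
}}

```text
clock: 13.2
position: [0.5398, -0.1039, 0.181]
ee_rot: [0.001, 0.673, 0.739, 0.002]
wrist_force: [2.9, 1.2, -3.5]
width: 0.0115
```

```bash
python3 st.py
```

```text
pos [ 0.5398 -0.1039  0.181 ] ytool 0.0936 tilt 0.0049 w 0.0115 t 13.2
F [ 2.93  1.2  -3.49] T [ 0.169 -0.319  0.208] F in tool [0.91 3.01 3.5 ] T in tool [-0.333  0.14  -0.208] j7 -0.109
```

Emit:
{"op": "move_arm", "data": {
  "targets": [1, 0, 0, 0, 0, 0, -0.025, 1, 0, 0, 0, 0, 0, -0.05, 1, 0, 0, 0, 0, 0, -0.08]
}}

```text
clock: 13.58
position: [0.5399, -0.1038, 0.1809]
ee_rot: [0.001, 0.703, 0.711, 0.002]
wrist_force: [2.7, 1.5, -4.2]
width: 0.0114
```

```bash
python3 st.py
```

```text
pos [ 0.5399 -0.1038  0.1809] ytool 0.0117 tilt 0.0053 w 0.0114 t 13.575
F [ 2.71  1.47 -4.22] T [ 0.177 -0.351  0.212] F in tool [1.43 2.71 4.24] T in tool [-0.353  0.174 -0.211] j7 -0.169
```

Emit:
{"op": "move_arm", "data": {
  "targets": [1, 0, 0, 0, 0, 0, -0.025, 1, 0, 0, 0, 0, 0, -0.05, 1, 0, 0, 0, 0, 0, -0.08]
}}

```text
clock: 13.95
position: [0.5401, -0.1038, 0.181]
ee_rot: [0.001, 0.731, 0.682, 0.002]
wrist_force: [3.6, 0.7, -4.3]
width: 0.0116
```

```bash
python3 st.py
```

```text
pos [ 0.5401 -0.1038  0.181 ] ytool -0.07 tilt 0.0056 w 0.0116 t 13.95
F [ 3.55  0.72 -4.35] T [ 0.123 -0.396  0.354] F in tool [0.96 3.47 4.37] T in tool [-0.386  0.152 -0.353] j7 -0.228
```

Emit:
{"op": "move_arm", "data": {
  "targets": [1, 0, 0, 0, 0, 0, -0.02, 1, 0, 0, 0, 0, 0, -0.04, 1, 0, 0, 0, 0, 0, -0.04]
}}

```text
clock: 14.32
position: [0.5402, -0.1038, 0.181]
ee_rot: [0.001, 0.745, 0.667, 0.003]
wrist_force: [2.5, 1.3, -3.7]
width: 0.0117
```

```bash
python3 st.py
```

```text
pos [ 0.5402 -0.1038  0.181 ] ytool -0.1102 tilt 0.0058 w 0.0117 t 14.325
F [ 2.51  1.29 -3.69] T [ 0.151 -0.413  0.272] F in tool [1.55 2.34 3.71] T in tool [-0.393  0.197 -0.272] j7 -0.258
```

Emit:
{"op": "move_arm", "data": {
  "targets": [1, 0, 0, 0, 0, 0, -0.02, 1, 0, 0, 0, 0, 0, -0.04]
}}

```text
clock: 14.58
position: [0.5403, -0.1038, 0.181]
ee_rot: [0.002, 0.759, 0.652, 0.003]
wrist_force: [3.7, 0.4, -4.7]
width: 0.0117
```

```bash
python3 st.py
```

```text
pos [ 0.5403 -0.1038  0.181 ] ytool -0.1513 tilt 0.006 w 0.0117 t 14.575
F [ 3.66  0.38 -4.69] T [ 0.125 -0.482  0.446] F in tool [0.92 3.54 4.71] T in tool [-0.457  0.199 -0.446] j7 -0.288
```

Emit:
{"op": "move_arm", "data": {
  "targets": [1, 0, 0, 0, 0, 0, -0.02, 1, 0, 0, 0, 0, 0, -0.04, 1, 0, 0, 0, 0, 0, -0.06]
}}

```text
clock: 14.95
position: [0.5403, -0.1037, 0.181]
ee_rot: [0.002, 0.778, 0.628, 0.003]
wrist_force: [3.4, 0.0, -5.0]
width: 0.012
```

```bash
python3 st.py
```

```text
pos [ 0.5403 -0.1037  0.181 ] ytool -0.2124 tilt 0.0062 w 0.012 t 14.95
F [ 3.44  0.05 -4.95] T [ 0.104 -0.531  0.465] F in tool [0.76 3.33 4.98] T in tool [-0.496  0.217 -0.465] j7 -0.332
```

Emit:
{"op": "move_arm", "data": {
  "targets": [1, 0, 0, 0, 0, 0, -0.015, 1, 0, 0, 0, 0, 0, -0.03]
}}

```text
clock: 15.2
position: [0.5404, -0.1037, 0.181]
ee_rot: [0.002, 0.788, 0.616, 0.003]
wrist_force: [3.6, 0.9, -5.5]
width: 0.0116
```

```bash
python3 st.py
```

```text
pos [ 0.5404 -0.1037  0.181 ] ytool -0.2432 tilt 0.0063 w 0.0116 t 15.2
F [ 3.61  0.87 -5.47] T [ 0.184 -0.597  0.572] F in tool [1.71 3.26 5.5 ] T in tool [-0.534  0.326 -0.571] j7 -0.354
```

Torque while turning rose from about 0.19 (free) to about 0.55 N·m. The cork pad started pushing back near knob angle 1.37, which puts the pressure at about 12 N. I'll release.

Emit:
{"op": "move_arm", "data": {
  "targets": [1, 0, 0, 0, 0, 0, 0, 0.4, 0, 0, 0, 0, 0, 0, 0.2, 0, 0, 0, 0, 0, 0, 0.1, 0, 0, 0, 0, 0, 0, 0, 0, 0, 0, 0, 0, 0, 0, 0, 0, 0, 0, 0, 0]
}}

```text
clock: 15.95
position: [0.5403, -0.1037, 0.181]
ee_rot: [0.002, 0.788, 0.616, 0.003]
wrist_force: [0.1, -0.4, 0.3]
width: 0.0469
```

```bash
python3 st.py; python3 look.py side s8 200 130 160 120
```

```text
pos [ 0.5403 -0.1037  0.181 ] ytool -0.2434 tilt 0.0062 w 0.0469 t 15.95
F [ 0.06 -0.4   0.31] T [-0.075 -0.017  0.038] F in tool [-0.37  0.16 -0.31] T in tool [-0.034 -0.069 -0.038] j7 -0.355
[ 0.54032006 -0.10374883  0.18099485] [ 0.06 -0.4   0.31] [-0.075 -0.017  0.038] 0.046867998080041856 15.95
```

View pics/s8.png

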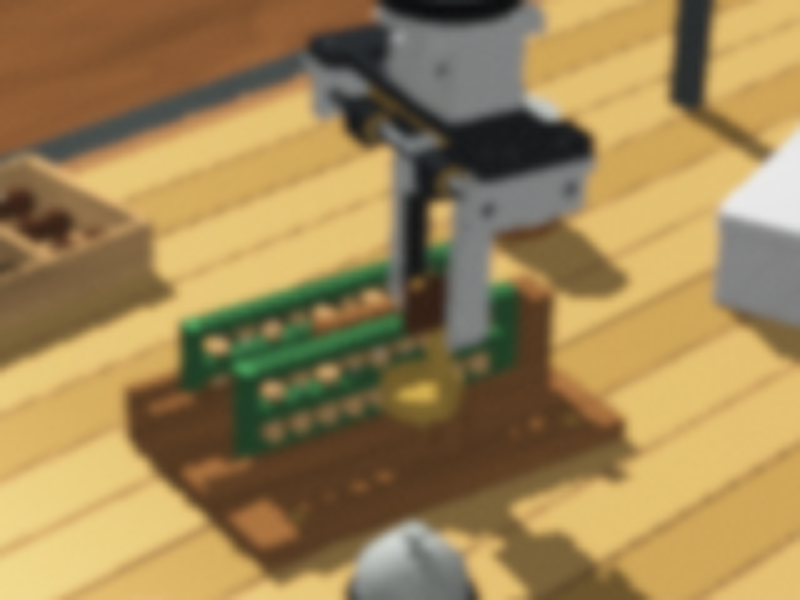

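Emit:
{"op": "move_arm", "data": {
  "targets": [0, 0, 0, 20, 0, 0, 0, 0, 0, 0, 60, 0, 0, 0, 0, 0, 0, 110, 0, 0, 0, 0, -40, -40, 140, 0, 0, 0, 0, -80, -80, 150, 0, 0, 0, 0, -120, -120, 150, 0, 0, 0, 0, -150, -170, 150, 0, 0, 0, 0, -160, -220, 150, 0, 0, 0]
}}

```text
clock: 17.0
position: [0.3782, -0.3251, 0.3314]
ee_rot: [0.002, 0.788, 0.616, 0.002]
wrist_force: [1.4, 0.5, 0.7]
width: 0.0468
```

```bash
python3 look.py side s9 200 150 160 120;python3 look.py top t9 235 110 140 105; python3 - <<'E'
from h import *
from fit import go
yaw=-.183
for n,tag,old in (("side","s9","side0"),("top","t9","top0")):
    for tg in (tag,old):
        d=np.load(tg+".npz"); gm,ax,ay,Q,xs,ys=go(tg,d["P"],d["im"],yaw)
        for c in (.572,.634):
            m=abs(xs-c)<.016
            if m.sum()<20: continue
            print(tg,c,"y",np.percentile(ys[m],[1,99]).round(4),"x",np.percentile(xs[m],[5,50,95]).round(4),"slope",np.polyfit(ys[m],xs[m],1)[0].round(4),"z",np.percentile(Q[m,2],[10,50,90]).round(4))
        P=d["P"]; U=P[...,:2]@ax; V=P[...,:2]@ay;Z=P[...,2]
        k=(Z>.108)&(Z<.118)&(abs(U-.548)<.06)&(abs(V)<.06)
        q=np.c_[U[k],V[k]]
        if len(q)>10: c=q-q.mean(0); vt=np.linalg.svd(c)[2][0]; print(tg,"bar ang",np.arctan2(vt[1],vt[0]),q.mean(0))
E
```

```text
[ 0.37824144 -0.32508779  0.3313906 ] [1.42 0.51 0.69] [-0.059 -0.141  0.013] 0.046839566167942326 17.0
[ 0.37655695 -0.33280133  0.33118697] [-0.32 -6.17  0.12] [-0.428 -0.022  0.044] 0.04699872269354075 17.05
s9 hist [(np.float64(0.568), 7), (np.float64(0.572), 77), (np.float64(0.576), 42), (np.float64(0.58), 33), (np.float64(0.584), 24), (np.float64(0.588), 4), (np.float64(0.624), 5), (np.float64(0.628), 78), (np.float64(0.632), 70), (np.float64(0.636), 44), (np.float64(0.64), 19)]
s9 0.572 y [-0.0693  0.1068] x [0.5724 0.5764 0.586 ] slope 0.0043 z [0.07   0.0745 0.0764]
s9 0.634 y [-0.066   0.1049] x [0.6288 0.6329 0.6407] slope 0.0005 z [0.0703 0.0742 0.0764]
s9 bar ang 1.5291861873872397 [ 0.54928968 -0.00066504]
side0 hist [(np.float64(0.56), 3), (np.float64(0.564), 74), (np.float64(0.568), 88), (np.float64(0.572), 43), (np.float64(0.576), 41), (np.float64(0.58), 8), (np.float64(0.624), 9), (np.float64(0.628), 74), (np.float64(0.632), 65), (np.float64(0.636), 40), (np.float64(0.64), 16), (np.float64(0.644), 4)]
side0 0.572 y [-0.0296  0.147 ] x [0.5655 0.57   0.5795] slope -0
[... 468 characters left out ...]
  0.1012] x [0.5717 0.5777 0.5842] slope 0.0071 z [0.071  0.0751 0.079 ]
t9 0.634 y [-0.0737  0.1012] x [0.6283 0.6342 0.6402] slope 0.0045 z [0.0712 0.0748 0.0781]
t9 bar ang -1.586644305840501 [ 0.54906552 -0.00660357]
top0 hist [(np.float64(0.564), 60), (np.float64(0.568), 62), (np.float64(0.572), 67), (np.float64(0.576), 40), (np.float64(0.624), 8), (np.float64(0.628), 78), (np.float64(0.632), 75), (np.float64(0.636), 66), (np.float64(0.64), 16)]
top0 0.572 y [-0.0333  0.1385] x [0.565  0.5715 0.5778] slope -0.0022 z [0.0714 0.075  0.0781]
top0 0.634 y [-0.0732  0.1012] x [0.6281 0.6341 0.6403] slope 0.0052 z [0.071  0.0752 0.079 ]
top0 bar ang 2.483482291325734 [ 0.54991608 -0.00756112]
```

View pics/s9.png

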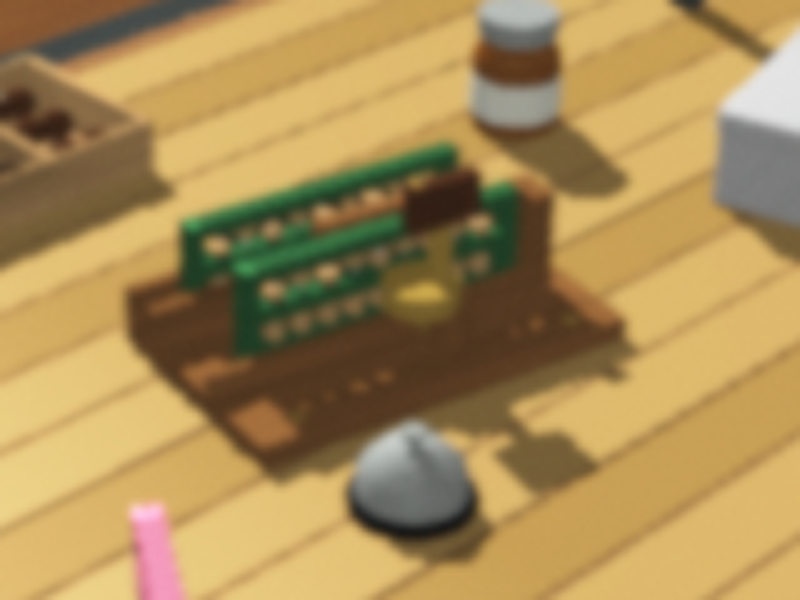

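View pics/t9.png

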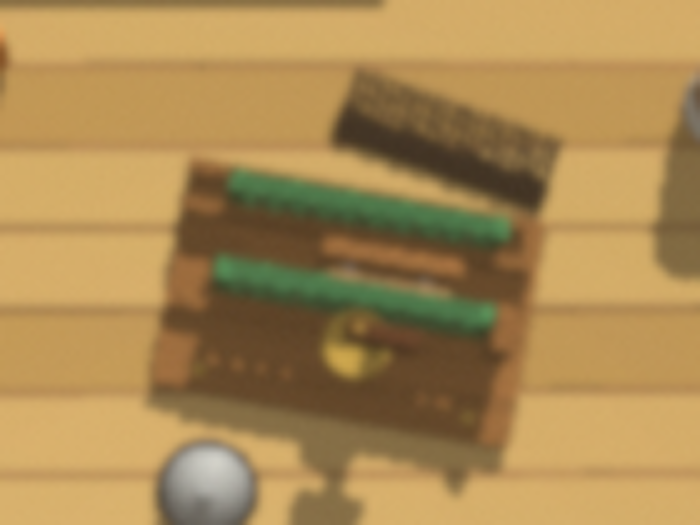

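```bash
python3 - <<'E'
from h import *
from fit import go
for tg in ("s5","s8","s9"):
    d=np.load(tg+".npz"); gm,ax,ay,Q,xs,ys=go(tg,d["P"],d["im"],-.183)
    m=abs(xs-.574)<.016; print(tg,np.percentile(ys[m],[0,1,2,98,99,100]).round(4),ys[m].mean().round(4))
for t in "t9","s9":
  d=np.load(t+".npz"); im=d["im"]
  if t=="t9": c=im[155:185,315:350]
  else: c=im[170:215,285:320]
  save(t+"z.png",cv2.resize(c,None,fx=14,fy=14,interpolation=cv2.INTER_CUBIC))
E
python3 st.py
```

```text
s5 hist [(np.float64(0.56), 3), (np.float64(0.564), 64), (np.float64(0.568), 73), (np.float64(0.572), 53), (np.float64(0.576), 35), (np.float64(0.58), 14), (np.float64(0.624), 7), (np.float64(0.628), 82), (np.float64(0.632), 64), (np.float64(0.636), 34), (np.float64(0.64), 23), (np.float64(0.644), 1)]
s5 [-0.0726 -0.0694 -0.0681  0.1062  0.1068  0.1083] 0.0274
s8 hist [(np.float64(0.568), 9), (np.float64(0.572), 81), (np.float64(0.576), 34), (np.float64(0.58), 35), (np.float64(0.584), 23), (np.float64(0.588), 2), (np.float64(0.624), 4), (np.float64(0.628), 70), (np.float64(0.632), 61), (np.float64(0.636), 28), (np.float64(0.64), 17), (np.float64(0.644), 2)]
s8 [-0.0715 -0.0698 -0.0659  0.1065  0.1069  0.1072] 0.0459
s9 hist [(np.float64(0.568), 7), (np.float64(0.572), 77), (np.float64(0.576), 42), (np.float64(0.58), 33), (np.float64(0.584), 24), (np.float64(0.588), 4), (np.float64(0.624), 5), (np.float64(0.628), 78), (np.float64(0.632), 70), (np.float64(0.636), 44), (np.float64(0.64), 19)]
s9 [-0.0703 -0.0693 -0.0674  0.1063  0.1068  0.1072] 0.0432
pos [ 0.3777 -0.3295  0.3309] ytool -0.2528 tilt 0.0064 w 0.047 t 17.1
F [-0.03  0.78 -0.18] T [-0.011 -0.062  0.001] F in tool [ 0.75 -0.22  0.18] T in tool [-0.063  0.005 -0.001] j7 0.268
```

View pics/s9z.png

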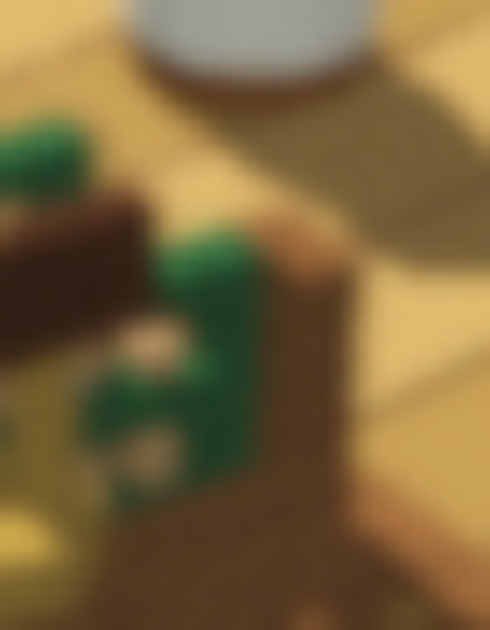

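The crop shows the rack's end tight against the stop at (260,300), and its y position has not changed since the push. I'm handing in.

```bash
python3 -c "
from cell import manip
print(manip.job_done())"
```

```text
the job is handed in; nothing more can be done
None
```

I slid the front rack home against the end stop, turned the knob clockwise until the lobe bore on it with an estimated 12 N, and let go. The job is handed in with the arm clear.

- **Rack position:** The push force rose from 1–2 N to about 5 N as the rack met the stop. The side view puts the rack at the same y after clamping as after the push, tight against the stop, with its top at 75 mm and in line with the groove.
- **Clamping force:** The lobe force is an estimate, as I could not read it directly. The torque rose about 0.35 N·m above the free value, and the knob turned about 0.26 rad past where the pad began to push back (around 1.37 rad). Both point to roughly 12 N, within about 2 N.
- **Torque noise:** Readings scattered by about 0.03 N·m; one, at 1.60 rad, was about 0.06 N·m below the trend.
- **Camera disagreement:** The two cameras disagreed by up to 6 mm along the groove. I settled that by touch, and the fingers were well centred on the bar.
- **Other objects:** The rear rack's measured position did not change beyond measurement noise (about 3 mm). The bystanders near the stand look unmoved in the last pictures; I did not measure them.

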